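Lock the two cams of a shelf joint by pushing the hex keys round

ROBOT

A 7-joint arm with a two-finger parallel gripper is mounted at the origin on the work surface. World frame = base frame: x ahead of the robot, y to its left, z up, the work surface at z = 0. Lengths are in m, angles in degrees, forces in N, time in s.
With the tool pointing down it reaches from about 0.4 to 0.925 m from the base axis. Payload 5.6 kg.
Tool frame: the origin (TCP) lies midway between the tips of the shut fingers; the grasp point (between the pads) lies tcp_to_grasp behind it (tcp_to_grasp is the distance from the TCP to the grasp point, in m); z points along the fingers, y is the direction in which the jaws open and shut (so a half turn about z gives the same grasp; the last joint's range is limited). The gripper opens to 85 mm and grips with 20 to 120 N. Pads are 22 mm wide; open, the fingers measure 114 mm over their backs; the gripper's body (76 mm by 85 mm) begins 54 mm behind the grasp point. The pads swing forward as they close: fully open they stand 13 mm farther back than shut.
Start: joints at [71.906, 26.786, -0.665, 91.828, 0.344, 61.387, -3.226], TCP at [0.175, -0.626, 0.231] pointing down, gripper open.
Joint ranges: [-144.91, 144.91], [-17.63, 115.5], [-89.93, 88.59], [15.96, 139.68], [-74.01, 254.01], [8.47, 105.57], [-167.45, 167.45]. Speed limits (degrees/s): [147.25, 147.25, 180, 180, 180, 180, 180].

INTERFACE

Orientations are given as [roll, pitch, yaw] about the fixed x, y, z axes, in that order (R = Rz(yaw) Ry(pitch) Rx(roll)).
In Python, from plant import * gives the robot as it stands. The module is installed in compiled form; this text tells all that it offers.
- The arm moves only by the tool move_arm, never from a script. Its argument "moves" is one flat list of numbers, 7 for each row, row after row: the turn, a rotation vector about the tool's x, y, z in degrees, then the shift along the tool's x, y, z in m, then the finger opening in m, from 0 to 0.0854. In form: [wx, wy, wz, tx, ty, tz, fingers, wx, wy, wz, tx, ty, tz, fingers, ...]. A call has exactly 8 rows; each row is the pose to reach, as a shift and turn from the pose commanded when the call began, along the tool's axes at that moment; what a row does not reach only later rows make up. A row lasts 1/10 s, in which the tool goes at most 50 mm and 8.59 degrees, less where a joint would pass 70% of its speed; a pose out of reach is approached as far as the arm can. A call with a gripper value outside its range is refused whole. The fingers move at their own pace and stop on an object; "newtons" is the grip in N (left out, the last holds). Time passes only in rows, so rows that repeat a pose let the fingers close, or fill a call up. It gives the time, the measured TCP pose, the force and the opening at its end, in the units of the state.
- observe(): the state, without advancing time (a new reading comes with each control period).
- capture(name): name is "side" or "top"; returns a dict with "color" (480x640x3 uint8, red, green, blue), "fx", "fy", "cx", "cy" (pixels), "pose" (4x4, takes a point from camera to world coordinates). Camera axes: x right, y down, z forward; pixel columns grow to the right and rows downward; lengths in m; the calibration is good to about 2 mm. A picture is of the moment at which its call begins. There is no depth.
- close_job(): hands the job in, once; it reports no verdict.
The state is a dict: "clock": time; "joint_positions": joint angles; "dq": joint speeds; "effort": joint torques, N m; "tcp_pos": TCP position; "tool_rot": TCP orientation; "force": force on the tool from outside, world axes, zero at the start; "wrist_torque": the same for the moment, N m; "finger_gap": opening from 0.0 (shut) to 1.0 (fully open).
Only numpy, scipy, OpenCV 4.12 (cv2) and the standard library are available. Lean on these libraries where they do the work, as an engineer would, in place of code of your own. Each camera call takes 0.05 s, during which the arm holds its last target.

TASK

Two shelf boards lie butted together on the counter, with an L-shaped hex key standing in each of the two cam locks of the near board. Lock both cams: with a fingertip, gently push the long arm of each key clockwise (seen from above) until it points straight away from the seam between the boards, back towards the robot's side and square to the seam, and leave it there. Do not grip the keys or draw them up out of the cams, and leave the measuring tape, the clamp and the folding key set where they lie.

Things in the scene. Friction and masses are not known exactly. Their poses are not given: they have to be found in the camera images.
- boards: two pale wooden shelf boards butted edge to edge on the counter, fixed, 18 mm thick. Origin at counter level; x square to the seam, away from the robot; y along the seam; z up. Seam (dark line) at x = 34 mm; near board x -155 to 34, far board 34 to 153, both y -190 to 250 mm. Cams with keys at x = 0, y = 140 (left) and -80 mm (right). Two flat white caps on the far board.
- hexkey_left: the left hex key (seen from the robot): plain steel L, 8 mm bar, 50 g, its short arm upright in the left cam, its long arm level above the boards. Origin on the cam's upright turning axis at the board's top face (18 mm up); axes as the boards', it does not turn with the key. Pushed in snugly: about 2 N upward draws it out (even rubbing while a finger rises against it).
- turn_left (a joint): turn of the left key, rad, growing CLOCKWISE from above. Long arm at 0 (stop): straight to the far board (boards' +x); 1.57: along the seam to boards' -y (the robot's right); 3.14: locked, straight away from the seam (-x); 3.6: stop. Starts at 0.15 to 1.6. Stays where left; dry friction 0.12 N m (2 N at 60 mm from the axis).
- elbow_left (a point): where the left key's two arms meet, on the turning axis, at mid-thickness of the long arm: 54 mm above the counter, 36 mm above the board
- end_left (a point): far end of the left key's long arm, 90 mm out from the turning axis, at mid-thickness of the arm (54 mm above the counter; the arm's underside is at 50 mm)
- hexkey_right: the right hex key (seen from the robot): plain steel L, 8 mm bar, 50 g, its short arm upright in the right cam, its long arm level above the boards. Origin on the cam's upright turning axis at the board's top face (18 mm up); axes as the boards', it does not turn with the key. Pushed in snugly: about 2 N upward draws it out (even rubbing while a finger rises against it).
- turn_right (a joint): turn of the right key, rad, growing CLOCKWISE from above. Long arm at 0 (stop): straight to the far board (boards' +x); 1.57: along the seam to boards' -y (the robot's right); 3.14: locked, straight away from the seam (-x); 3.6: stop. Starts at 0.15 to 1.6. Stays where left; dry friction 0.12 N m (2 N at 60 mm from the axis).
- elbow_right (a point): where the right key's two arms meet, on the turning axis, at mid-thickness of the long arm: 54 mm above the counter, 36 mm above the board
- end_right (a point): far end of the right key's long arm, 90 mm out from the turning axis, at mid-thickness of the arm (54 mm above the counter; the arm's underside is at 50 mm)
- tape: stainless measuring tape with a thumb lock button, standing upright on the near board between and in front of the two keys, 62 x 30 x 61 mm high, 250 g; origin at the centre of its underside
- clamp: orange plastic spring clamp lying flat on the counter to the right of the boards, 150 x 75 x 26 mm; origin under its pivot; jaws to +x
- holder: set of steel hex keys folded into a black holder, lying on the counter to the left of the boards, 100 x 40 x 26 mm; origin at the centre of its underside; x along it

How it is judged:
By the outcome, as a careful person would: the job done as asked, in the order asked, and still so for the second after the job is handed in, with the robot touching nothing.
It also fails if it takes over 64 s, if anything falls off the work surface, if the arm or the gripper's body presses on something with over 40 N, if the wrist force passes 120 N, or if a joint passes its speed limit or range.

## Working session

There is one attempt and no reset: what is moved stays moved. The work goes in short steps, Python scripts to look and compute and a tool call to move; the robot and the scene stay as the last step left them, time stands still between calls to the robot, and variables do not carry over. Pictures are saved under pics/ and viewed, and the job is handed in when it is done.

Besides the shell and the picture viewer there is one more tool, called after "Emit:" as name(argument=value, ...) on one line, values as JSON. move_arm: Moves the arm, as the interface text tells. Its arguments: {"type":"object","properties":{"moves":{"type":"array","items":{"type":"number"}},"newtons":{"type":"number"}},"required":["moves"]}

```bash
mkdir -p pics
cat > h.py <<'E'
from plant import *
import numpy as np, cv2
def snap(n,f):
    c=capture(n); cv2.imwrite('pics/'+f,cv2.cvtColor(c['color'],cv2.COLOR_RGB2BGR)); np.savez('pics/'+f+'.npz',**c); return c
def ray(c,u,v,z):
    T=np.array(c['pose']); d=T[:3,:3]@np.array([(u-c['cx'])/c['fx'],(v-c['cy'])/c['fy'],1]); o=T[:3,3]
    return o+d*(z-o[2])/d[2]
def proj(c,p):
    T=np.array(c['pose']); q=T[:3,:3].T@(np.array(p)-T[:3,3]); return c['fx']*q[0]/q[2]+c['cx'],c['fy']*q[1]/q[2]+c['cy']
E
python3 - <<'E'
from h import *
for n in('top','side'):
    c=snap(n,n+'1.png'); print(n,c['pose'],c['fx'],c['cx'])
print(observe())
E
```

```text
top [[-0.02814247 -0.99296381  0.11502556  0.42428844]
 [-0.99942266  0.03014175  0.01567864  0.00802443]
 [-0.01903539 -0.11451791 -0.99323879  1.42128622]
 [ 0.          0.          0.          1.        ]] 612.6929816882597 322.5080231952116
side [[-0.99214794 -0.06810741  0.10489919  0.49408535]
 [-0.12402546  0.64392941 -0.7549653   0.69296677]
 [-0.01612894 -0.76204744 -0.64732029  0.64632988]
 [ 0.          0.          0.          1.        ]] 440.8503142915149 324.740816529091
{'clock': 0.1, 'joint_positions': array([71.90769923, 26.83360738, -0.66673957, 91.87519013,  0.34380271,
       61.38668972, -3.22638857]), 'dq': array([-0.0302239 , -0.0338992 ,  0.03639298, -0.14382784,  0.10167328,
       -0.02090322, -0.00642016]), 'effort': array([ 8.21438352e-04, -5.33520949e+01,  2.14398291e-02, -2.51967216e+01,
        1.14888162e-02,  4.33897032e-03,  6.86047861e-05]), 'tcp_pos': array([ 0.17493155, -0.62549736,  0.23040683]), 'tool_rot': array([-1.79906689e+02,  5.84461544e-03,  1.56260073e+01]), 'force': array([ 0.43523398, -0.30442592,  0.03329262]), 'wrist_torque': array([ 0.03591107,  0.05510158, -0.00597559]), 'finger_gap': 0.999094594242438}
```

View pics/top1.png

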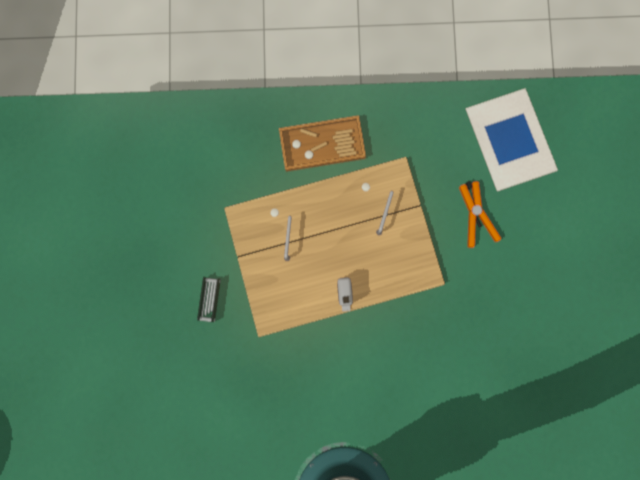

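View pics/side1.png

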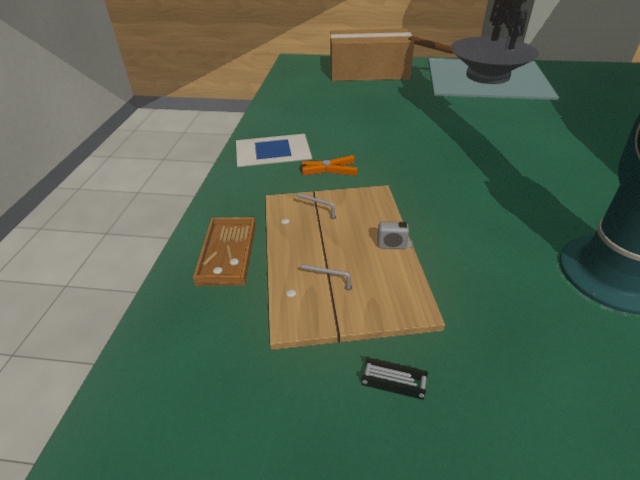

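```bash
cat > fit.py <<'E'
from h import *
def boards(f='top1.png'):
    c=dict(np.load('pics/'+f+'.npz')); im=c['color']; hsv=cv2.cvtColor(im,cv2.COLOR_RGB2HSV)
    m=((hsv[...,0]<28)&(hsv[...,1]>60)&(hsv[...,2]>120)).astype(np.uint8)
    m[:150]=0; m=cv2.morphologyEx(m,cv2.MORPH_CLOSE,np.ones((9,9)))
    n,l,s,_=cv2.connectedComponentsWithStats(m); k=1+np.argmax(s[1:,4])
    ct=max(cv2.findContours((l==k).astype(np.uint8),0,1)[0],key=cv2.contourArea)
    h=cv2.convexHull(ct)
    ap=cv2.approxPolyDP(h,8,True)[:,0]
    return c,ap,ct
if __name__=='__main__':
    c,ap,ct=boards(); print(ap)
    P=np.array([ray(c,*p,.018)[:2] for p in ct[:,0].astype(float)])
    r=cv2.minAreaRect((P*1000).astype(np.float32)); print(r)
    print([ray(c,*p,.018)[:2].round(4) for p in ap])
    im=c['color']
    big=cv2.resize(im[150:350,210:460],None,fx=3,fy=3,interpolation=cv2.INTER_CUBIC); cv2.imwrite('pics/topz.png',big[...,::-1])
    s=dict(np.load('pics/side1.png.npz'))['color']
    cv2.imwrite('pics/sidez.png',cv2.resize(s[170:350,240:450],None,fx=3,fy=3,interpolation=cv2.INTER_CUBIC)[...,::-1])
E
python3 fit.py
```

```text
[[405 157]
 [444 283]
 [259 336]
 [225 208]]
((557.3353271484375, 6.972015380859375), (308.8227844238281, 440.88433837890625), 14.054988861083984)
[array([ 0.759 , -0.1673]), array([ 0.4635, -0.243 ]), array([0.3559, 0.1807]), array([0.6518, 0.2551])]
```

```bash
ls pics
```

```text
side1.png
side1.png.npz
sidez.png
top1.png
top1.png.npz
topz.png
```

View pics/topz.png

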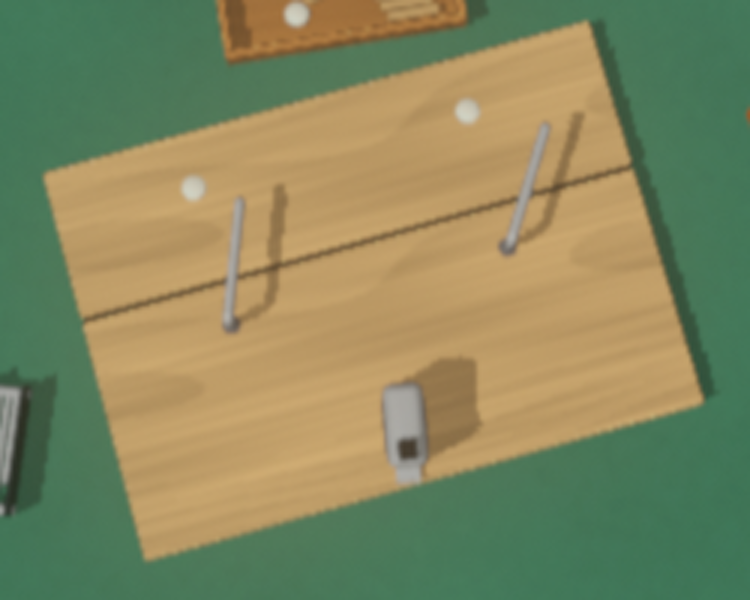

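View pics/sidez.png

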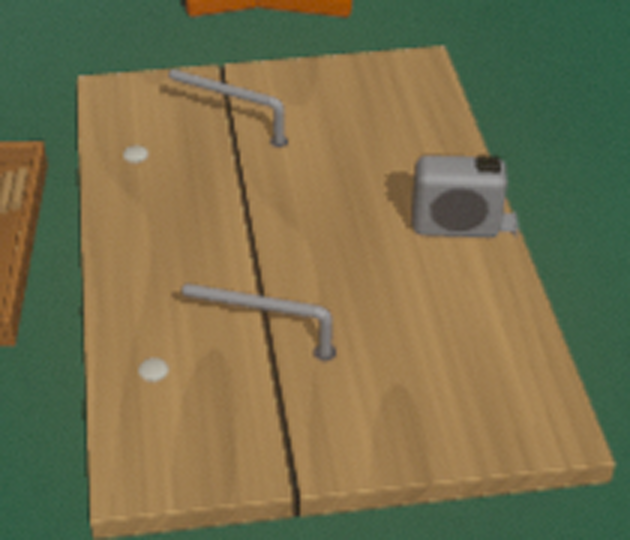

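```bash
cat > geo.py <<'E'
from h import *
a=np.radians(14.055); R=np.array([[np.cos(a),-np.sin(a)],[np.sin(a),np.cos(a)]])
O=np.array([.5573,.0070])-R@np.array([-.001,.030])
L=O+R@[0,.140]; Rr=O+R@[0,-.080]
def b2w(x,y): return O+R@np.array([x,y])
def w2b(p): return R.T@(np.array(p)[:2]-O)
E
python3 - <<'E'
from geo import *
print(O,L,Rr)
c=dict(np.load('pics/top1.png.npz'));s=dict(np.load('pics/side1.png.npz'))
for nm,e,k,A in (('L',(289.7,217.3),(287,257.3),L),('R',(391.7,192.3),(379.3,231.7),Rr)):
    E=ray(c,*e,.054);K=ray(c,*k,.056); d=R.T@(E[:2]-A); print(nm,'end b',w2b(E),'elbow',w2b(K),'turn',-np.arctan2(d[1],d[0]),np.hypot(*d))
    d=R.T@(E[:2]-K[:2]);print(-np.arctan2(d[1],d[0]))
    print('side proj elbow/base',proj(s,[*A,.054]),proj(s,[*A,.018]))
for u,v in ((188,290),(172,73)): # side ends
    E=ray(s,240+u/3,170+v/3,.054);print(w2b(E))
for u,v in ((153,369),(135,154)): print('cap side',w2b(ray(s,240+u/3,170+v/3,.018)))
for u,v in ((193,188),(467,111)): print('cap top',w2b(ray(c,210+u/3,150+v/3,.018)))
# tape in top
for u,v in ((386,388),(420,384),(426,460),(388,465)): print('tape',w2b(ray(c,210+u/3,150+v/3,.061)))
print(w2b(ray(c,210+408/3,150+482/3,.02)))
E
```

```text
[ 0.56555566 -0.02185904] [0.53155621 0.11394979] [ 0.58498392 -0.09946408]
L end b [0.08318122 0.10747477] elbow [-0.00256328  0.13707385] turn 0.37273805699373475 0.0893140828157595
0.3323930804082133
side proj elbow/base (np.float64(348.3687371060099), np.float64(273.4564913773086)) (np.float64(348.02120455897693), np.float64(286.6050866383885))
R end b [ 0.07527451 -0.12955837] elbow [-0.00332769 -0.07732307] turn 0.5822358004112095 0.0901237136214468
0.5865377318120027
side proj elbow/base (np.float64(332.5909374136495), np.float64(203.88450208570222)) (np.float64(332.6629324476401), np.float64(216.47034932795174))
[0.08330023 0.11033977]
[ 0.07590045 -0.1283273 ]
cap side [0.10988495 0.14154503]
cap side [ 0.10982168 -0.07757569]
cap top [0.10897215 0.14008916]
cap top [ 0.10915408 -0.08011205]
tape [-0.08129875  0.03941947]
tape [-0.08525803  0.01446211]
tape [-0.14003405  0.02554811]
tape [-0.13600788  0.05341588]
[-0.152554    0.04205135]
```

```bash
cat > plan.py <<'E'
from geo import *
from scipy.spatial.transform import Rotation as Ro
def rows(wps,f=0.0):
    """wps: list of (xw,yw,z,yaw); prints rows of 7 relative to now"""
    o=observe(); p=np.array(o['tcp_pos']); Q=Ro.from_euler('xyz',o['tool_rot'],degrees=True)
    out=[]
    for x,y,z,yaw in wps:
        t=Q.inv().apply(np.array([x,y,z])-p); w=(Q.inv()*Ro.from_euler('xyz',[180,0,yaw],degrees=True)).as_rotvec(degrees=True)
        out+= [*[round(float(v),1) for v in w],*[round(float(v),4) for v in t],f]
    print(out); print('now',p.round(4),o['tool_rot'].round(2),'F',o['force'].round(2),'gap',o['finger_gap'],'clk',o['clock'])
def lin(target,n,m=8):
    """first m of n steps toward target"""
    o=observe(); s=np.array([*o['tcp_pos'],o['tool_rot'][2]]); t=np.array(target); return [s+(t-s)*min(1,(i+1)/n) for i in range(m)]
def fc(A,th,r=.06,off=.015):
    u=np.array([np.cos(th),-np.sin(th)]);v=np.array([-np.sin(th),-np.cos(th)]); return A+R@(r*u-off*v)
E
python3 - <<'E'
from plan import *
S=fc(L,.36,.06,.032); print(S)
rows(lin((*S,.16,104.05),24))
E
```

```text
[0.59482417 0.13887298]
[-0.1, 0.0, -3.7, 0.0254, -0.026, 0.003, 0.0, -0.1, -0.0, -7.4, 0.0509, -0.0519, 0.0059, 0.0, -0.1, -0.0, -11.1, 0.0763, -0.0779, 0.0089, 0.0, -0.1, -0.0, -14.7, 0.1017, -0.1038, 0.0119, 0.0, -0.1, -0.0, -18.4, 0.1271, -0.1298, 0.0149, 0.0, -0.1, -0.0, -22.1, 0.1526, -0.1557, 0.0178, 0.0, -0.1, -0.0, -25.8, 0.178, -0.1817, 0.0208, 0.0, -0.1, -0.0, -29.5, 0.2034, -0.2076, 0.0238, 0.0]
now [ 0.1749 -0.6255  0.2304] [-1.7991e+02  1.0000e-02  1.5630e+01] F [ 0.44 -0.3   0.03] gap 0.999094594242438 clk 0.1
```

Emit:
move_arm(moves=[0,0,-3.7,0.025,-0.026,0.003,0,0,0,-7.4,0.051,-0.052,0.006,0,0,0,-11.1,0.076,-0.078,0.009,0,0,0,-14.7,0.102,-0.104,0.012,0,0,0,-18.4,0.127,-0.13,0.015,0,0,0,-22.1,0.153,-0.156,0.018,0,0,0,-25.8,0.178,-0.182,0.021,0,0,0,-29.5,0.203,-0.208,0.024,0], newtons=20)

```text
clock: 0.9
tcp_pos: [0.3149, -0.3695, 0.207]
tool_rot: [-180.0, 0.0, 45.3]
force: [0.3, 0.4, 0.2]
finger_gap: -0.0
```

Run:
```python
from plan import *
S=fc(L,.36,.06,.032)
rows(lin((*S,.16,104.05),16))
```

```text
[-0.0, 0.0, -3.7, 0.0349, -0.0099, 0.0029, 0.0, -0.0, 0.0, -7.3, 0.0698, -0.0199, 0.0059, 0.0, -0.0, 0.0, -11.0, 0.1047, -0.0298, 0.0088, 0.0, -0.0, 0.0, -14.7, 0.1395, -0.0397, 0.0117, 0.0, -0.0, 0.0, -18.4, 0.1744, -0.0496, 0.0147, 0.0, -0.0, 0.0, -22.0, 0.2093, -0.0596, 0.0176, 0.0, -0.0, 0.0, -25.7, 0.2442, -0.0695, 0.0206, 0.0, -0.0, 0.0, -29.4, 0.2791, -0.0794, 0.0235, 0.0]
now [ 0.3149 -0.3695  0.207 ] [-1.7998e+02  1.0000e-02  4.5280e+01] F [0.33 0.39 0.23] gap -0.00016339300044333337 clk 0.9
```

Emit:
move_arm(moves=[0,0,-3.7,0.035,-0.01,0.003,0,0,0,-7.3,0.07,-0.02,0.006,0,0,0,-11,0.105,-0.03,0.009,0,0,0,-14.7,0.14,-0.04,0.012,0,0,0,-18.4,0.174,-0.05,0.015,0,0,0,-22,0.209,-0.06,0.018,0,0,0,-25.7,0.244,-0.07,0.021,0,0,0,-29.4,0.279,-0.079,0.0235,0])

```text
clock: 1.7
tcp_pos: [0.4557, -0.1162, 0.1835]
tool_rot: [-180.0, 0.0, 74.7]
force: [0.9, -0.4, -0.0]
finger_gap: -0.001
```

Run:
```python
from plan import *
S=fc(L,.36,.06,.032)
rows(lin((*S,.16,104.05),7))
```

```text
[-0.0, 0.0, -4.2, 0.0404, 0.0095, 0.0033, 0.0, -0.0, 0.0, -8.4, 0.0808, 0.0191, 0.0067, 0.0, -0.0, 0.0, -12.6, 0.1212, 0.0286, 0.01, 0.0, -0.0, 0.0, -16.8, 0.1616, 0.0382, 0.0134, 0.0, -0.0, 0.0, -21.0, 0.202, 0.0477, 0.0167, 0.0, -0.0, 0.0, -25.2, 0.2424, 0.0573, 0.0201, 0.0, -0.0, 0.0, -29.4, 0.2828, 0.0668, 0.0234, 0.0, -0.0, 0.0, -29.4, 0.2828, 0.0668, 0.0234, 0.0]
now [ 0.4557 -0.1162  0.1835] [-1.7998e+02  1.0000e-02  7.4670e+01] F [ 0.93 -0.36 -0.04] gap -0.0008127393961293029 clk 1.7
```

Emit:
move_arm(moves=[0,0,-4.2,0.04,0.0095,0.003,0,0,0,-8.4,0.081,0.019,0.007,0,0,0,-12.6,0.121,0.0286,0.01,0,0,0,-16.8,0.162,0.038,0.0134,0,0,0,-21,0.202,0.048,0.0167,0,0,0,-25.2,0.242,0.057,0.02,0,0,0,-29.4,0.283,0.067,0.0234,0,0,0,-29.4,0.283,0.067,0.0234,0])

```text
clock: 2.5
tcp_pos: [0.596, 0.1441, 0.1597]
tool_rot: [179.9, -0.3, 104.4]
force: [-0.0, 0.7, -0.3]
finger_gap: -0.002
```

Run:
```python
from plan import *
S=fc(L,.36,.06,.032)
snap('side','side2.png');snap('top','top2.png')
rows(lin((*S,.038,104.05),6))
```

```text
[-0.1, -0.0, -0.0, 0.0001, 0.0, 0.0202, 0.0, -0.1, -0.0, -0.0, 0.0002, 0.0001, 0.0405, 0.0, -0.1, -0.0, -0.0, 0.0003, 0.0001, 0.0607, 0.0, -0.1, -0.0, -0.0, 0.0004, 0.0002, 0.081, 0.0, -0.1, -0.0, -0.0, 0.0005, 0.0002, 0.1012, 0.0, -0.1, -0.0, -0.0, 0.0006, 0.0003, 0.1214, 0.0, -0.1, -0.0, -0.0, 0.0006, 0.0003, 0.1214, 0.0, -0.1, -0.0, -0.0, 0.0006, 0.0003, 0.1214, 0.0]
now [0.5949 0.1383 0.1594] [-1.7990e+02 -3.0000e-02  1.0402e+02] F [ 0.43 -0.5  -0.67] gap -0.0033005350314796993 clk 2.6
```

View pics/side2.png

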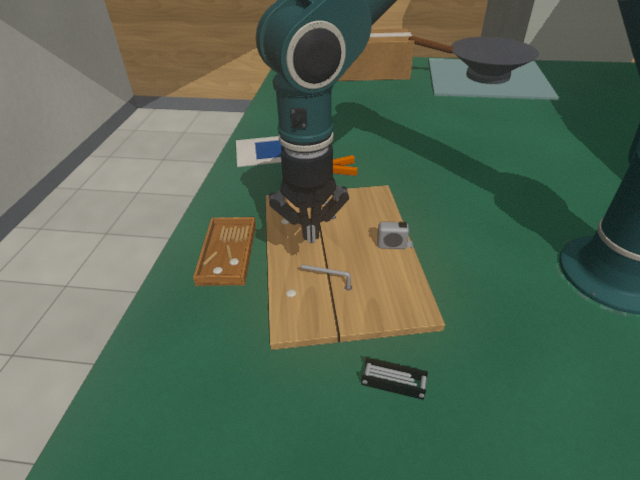

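Emit:
move_arm(moves=[0,0,0,0,0,0.02,0,0,0,0,0,0,0.04,0,0,0,0,0,0,0.06,0,0,0,0,0,0,0.08,0,0,0,0,0,0,0.1,0,0,0,0,0,0,0.115,0,0,0,0,0,0,0.121,0,0,0,0,0,0,0.121,0])

```text
clock: 3.4
tcp_pos: [0.595, 0.1365, 0.0387]
tool_rot: [-179.9, 0.0, 103.9]
force: [0.2, -0.3, 0.4]
finger_gap: 0.003
```

Run:
```python
from plan import *
snap('side','side3.png')
c=dict(np.load('pics/side3.png.npz'))['color']; cv2.imwrite('pics/side3z.png',cv2.resize(c[170:350,240:450],None,fx=3,fy=3)[...,::-1])
w=[fc(L,.36,.06,o) for o in (.027,.022,.018,.015)]+[fc(L,t) for t in (.42,.48,.54,.6)]
rows([(*p,.038,104.05) for p in w])
```

```text
[0.0, 0.0, -0.2, -0.0027, -0.002, 0.0016, 0.0, 0.0, 0.0, -0.2, -0.0073, -0.0038, 0.0016, 0.0, 0.0, 0.0, -0.2, -0.0111, -0.0052, 0.0016, 0.0, 0.0, 0.0, -0.2, -0.0139, -0.0062, 0.0016, 0.0, 0.0, 0.0, -0.2, -0.0176, -0.0068, 0.0016, 0.0, 0.0, 0.0, -0.2, -0.0212, -0.0075, 0.0016, 0.0, 0.0, 0.0, -0.2, -0.0248, -0.0085, 0.0016, 0.0, 0.0, 0.0, -0.2, -0.0283, -0.0096, 0.0016, 0.0]
now [0.5956 0.137  0.0396] [1.8000e+02 1.0000e-02 1.0389e+02] F [0.62 1.35 0.4 ] gap -0.0013583310724343 clk 3.45
```

View pics/side3z.png

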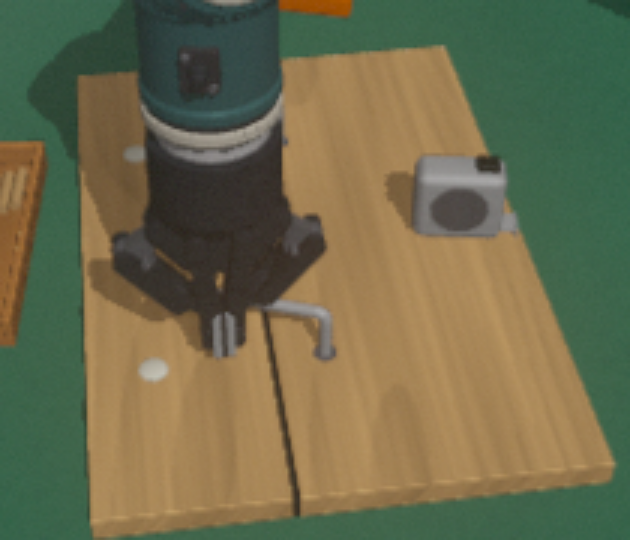

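```bash
cat >> plan.py <<'E'
Q0=Ro.from_euler('xyz',[180,0,104.05],degrees=True)
def rel(base,pts):
    out=[]
    for p in pts:
        t=Q0.inv().apply([*(np.array(p)-base),0]); out+=[0,0,0,round(float(t[0]),4),round(float(t[1]),4),0,0]
    print(out)
E
python3 - <<'E'
from plan import *
S=fc(L,.36,.06,.032)
rel(S,[fc(L,.36,.06,o) for o in (.027,.022,.018,.015)]+[fc(L,t) for t in (.42,.48,.54,.6)])
for a in (.6,1.16,1.72,2.28):
    rel(fc(L,a),[fc(L,a+.07*k) for k in range(1,9)])
E
```

```text
[0, 0, 0, -0.0047, -0.0018, 0, 0, 0, 0, 0, -0.0094, -0.0035, 0, 0, 0, 0, 0, -0.0131, -0.0049, 0, 0, 0, 0, 0, -0.0159, -0.006, 0, 0, 0, 0, 0, -0.0196, -0.0065, 0, 0, 0, 0, 0, -0.0232, -0.0073, 0, 0, 0, 0, 0, -0.0268, -0.0082, 0, 0, 0, 0, 0, -0.0303, -0.0094, 0, 0]
[0, 0, 0, -0.004, -0.0016, 0, 0, 0, 0, 0, -0.0079, -0.0036, 0, 0, 0, 0, 0, -0.0116, -0.0058, 0, 0, 0, 0, 0, -0.0152, -0.0082, 0, 0, 0, 0, 0, -0.0186, -0.0109, 0, 0, 0, 0, 0, -0.0218, -0.0138, 0, 0, 0, 0, 0, -0.0248, -0.0169, 0, 0, 0, 0, 0, -0.0275, -0.0203, 0, 0]
[0, 0, 0, -0.0025, -0.0035, 0, 0, 0, 0, 0, -0.0048, -0.0072, 0, 0, 0, 0, 0, -0.0068, -0.011, 0, 0, 0, 0, 0, -0.0085, -0.015, 0, 0, 0, 0, 0, -0.01, -0.0191, 0, 0, 0, 0, 0, -0.0111, -0.0233, 0, 0, 0, 0, 0, -0.012, -0.0275, 0, 0, 0, 0, 0, -0.0125, -0.0318, 0, 0]
[0, 0, 0, -0.0003, -0.0043, 0, 0, 0, 0, 0, -0.0002, -0.0086, 0, 0, 0, 0, 0, 0.0001, -0.013, 0, 0, 0, 0, 0, 0.0008, -0.0172, 0, 0, 0, 0, 0, 0.0017, -0.0215, 0, 0, 0, 0, 0, 0.0029, -0.0256, 0, 0, 0, 0, 0, 0.0045, -0.0297, 0, 0, 0, 0, 0, 0.0063, -0.0336, 0, 0]
[0, 0, 0, 0.0021, -0.0038, 0, 0, 0, 0, 0, 0.0044, -0.0074, 0, 0, 0, 0, 0, 0.007, -0.0109, 0, 0, 0, 0, 0, 0.0098, -0.0142, 0, 0, 0, 0, 0, 0.0128, -0.0173, 0, 0, 0, 0, 0, 0.0161, -0.0201, 0, 0, 0, 0, 0, 0.0195, -0.0228, 0, 0, 0, 0, 0, 0.0232, -0.0251, 0, 0]
```

Emit:
move_arm(moves=[0,0,0,-0.005,-0.002,0,0,0,0,0,-0.0095,-0.0035,0,0,0,0,0,-0.013,-0.005,0,0,0,0,0,-0.016,-0.006,0,0,0,0,0,-0.0195,-0.0065,0,0,0,0,0,-0.023,-0.0073,0,0,0,0,0,-0.027,-0.008,0,0,0,0,0,-0.0305,-0.0095,0,0])

```text
clock: 4.25
tcp_pos: [0.5935, 0.1054, 0.0393]
tool_rot: [-180.0, -0.0, 103.9]
force: [-1.0, 3.0, 0.7]
finger_gap: -0.001
```

Run:
```python
from plan import *
o=observe();print(o['force'],o['tcp_pos'],fc(L,.6))
snap('side','side4.png')
c=dict(np.load('pics/side4.png.npz'))['color']; cv2.imwrite('pics/side4z.png',cv2.resize(c[170:350,240:450],None,fx=3,fy=3)[...,::-1])
```

```text
[-1.01835386  3.02001509  0.71816324] [0.59348385 0.10542559 0.039275  ] [0.59303093 0.10717788]
```

View pics/side4z.png

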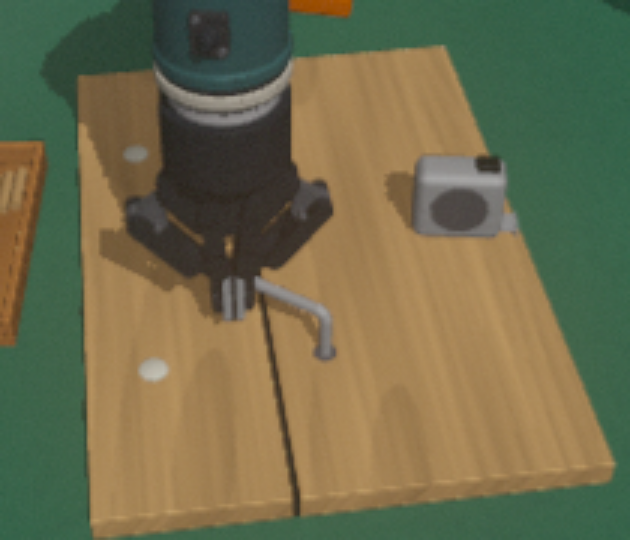

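Emit:
move_arm(moves=[0,0,0,-0.004,-0.0015,0,0,0,0,0,-0.008,-0.0035,0,0,0,0,0,-0.0115,-0.006,0,0,0,0,0,-0.015,-0.008,0,0,0,0,0,-0.0185,-0.011,0,0,0,0,0,-0.022,-0.014,0,0,0,0,0,-0.025,-0.017,0,0,0,0,0,-0.0275,-0.0205,0,0])

```text
clock: 5.1
tcp_pos: [0.5804, 0.0733, 0.0394]
tool_rot: [180.0, 0.0, 103.9]
force: [1.6, 2.1, 0.3]
finger_gap: -0.0
```

Emit:
move_arm(moves=[0,0,0,-0.0025,-0.0035,0,0,0,0,0,-0.005,-0.007,0,0,0,0,0,-0.007,-0.011,0,0,0,0,0,-0.0085,-0.015,0,0,0,0,0,-0.01,-0.019,0,0,0,0,0,-0.011,-0.0235,0,0,0,0,0,-0.012,-0.0275,0,0,0,0,0,-0.0125,-0.032,0,0])

```text
clock: 5.9
tcp_pos: [0.5522, 0.0537, 0.0394]
tool_rot: [180.0, 0.0, 103.9]
force: [1.2, 1.1, -0.8]
finger_gap: -0.003
```

Run:
```python
from plan import *
o=observe();print(o['force'],o['tcp_pos'],fc(L,1.72))
snap('side','side5.png')
c=dict(np.load('pics/side5.png.npz'))['color']; cv2.imwrite('pics/side5z.png',cv2.resize(c[170:350,240:450],None,fx=3,fy=3)[...,::-1])
```

```text
[ 1.23065763  1.09303383 -0.80122426] [0.55219353 0.05372125 0.03941561] [0.55224427 0.05566596]
```

View pics/side5z.png

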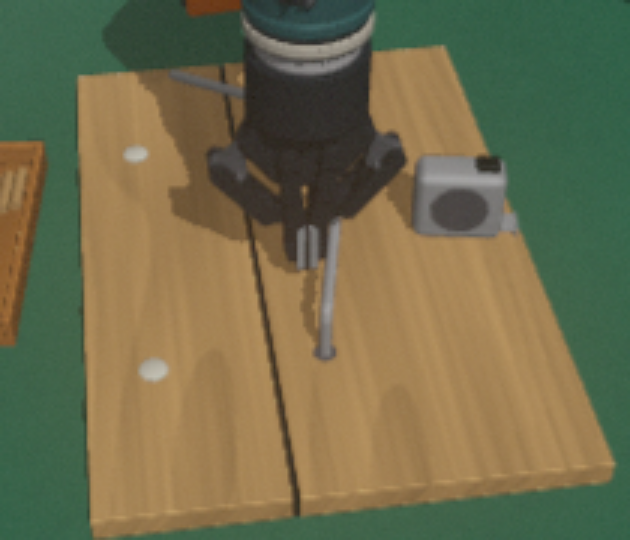

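Emit:
move_arm(moves=[0,0,0,0,-0.0043,0,0,0,0,0,0,-0.0086,0,0,0,0,0,0,-0.013,0,0,0,0,0,0.001,-0.017,0,0,0,0,0,0.002,-0.0215,0,0,0,0,0,0.003,-0.0255,0,0,0,0,0,0.0045,-0.0295,0,0,0,0,0,0.0063,-0.0335,0,0])

```text
clock: 6.75
tcp_pos: [0.5179, 0.0519, 0.0393]
tool_rot: [-180.0, 0.0, 103.9]
force: [2.5, 1.7, -0.3]
finger_gap: -0.003
```

Emit:
move_arm(moves=[0,0,0,0.002,-0.004,0,0,0,0,0,0.0045,-0.0075,0,0,0,0,0,0.007,-0.011,0,0,0,0,0,0.01,-0.014,0,0,0,0,0,0.013,-0.0175,0,0,0,0,0,0.016,-0.02,0,0,0,0,0,0.0195,-0.023,0,0,0,0,0,0.023,-0.025,0,0])

```text
clock: 7.55
tcp_pos: [0.488, 0.0684, 0.0393]
tool_rot: [-180.0, 0.0, 103.9]
force: [2.0, -0.8, 0.4]
finger_gap: 0.002
```

Run:
```python
from plan import *
o=observe();print(o['force'],o['tcp_pos'],fc(L,2.84),w2b(o['tcp_pos']))
snap('side','side6.png');t=snap('top','top6.png')
c=dict(np.load('pics/side6.png.npz'))['color']; cv2.imwrite('pics/side6z.png',cv2.resize(c[170:350,240:450],None,fx=3,fy=3,interpolation=cv2.INTER_CUBIC)[...,::-1])
rel(fc(L,2.84),[fc(L,2.84+.03*k) for k in range(1,9)]+[fc(L,np.pi)])
```

```text
[ 1.97418604 -0.7554249   0.43050303] [0.48804381 0.06838621 0.0393072 ] [0.48810834 0.06993522] [-0.05327503  0.10636758]
[0, 0, 0, 0.0016, -0.0009, 0, 0, 0, 0, 0, 0.0032, -0.0018, 0, 0, 0, 0, 0, 0.0049, -0.0027, 0, 0, 0, 0, 0, 0.0066, -0.0035, 0, 0, 0, 0, 0, 0.0083, -0.0042, 0, 0, 0, 0, 0, 0.01, -0.0049, 0, 0, 0, 0, 0, 0.0117, -0.0055, 0, 0, 0, 0, 0, 0.0135, -0.0061, 0, 0, 0, 0, 0, 0.0171, -0.0072, 0, 0]
```

View pics/side6z.png

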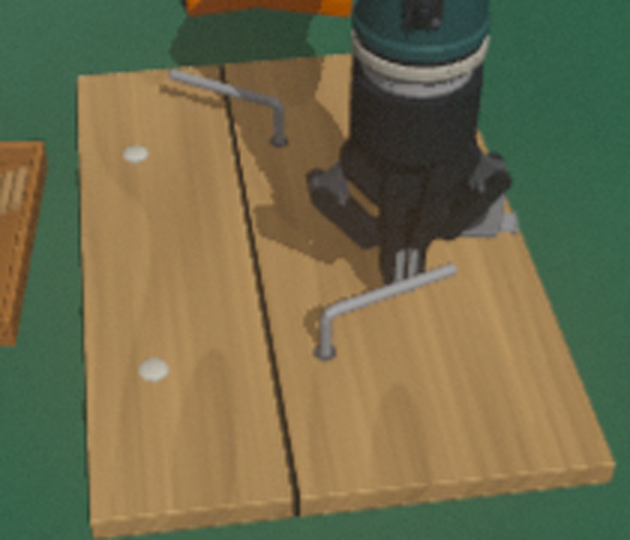

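View pics/top6.png

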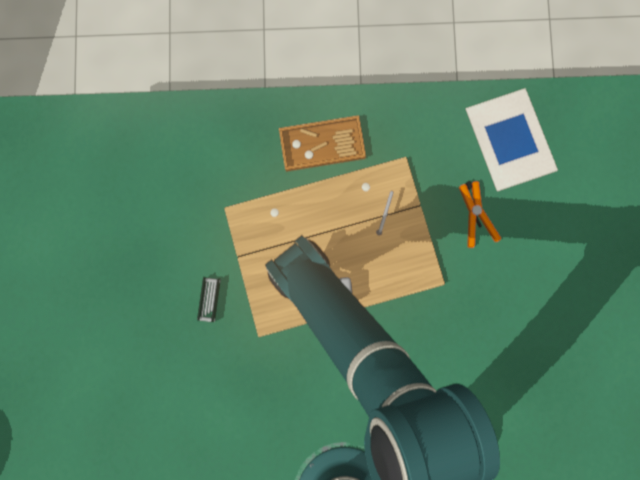

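```bash
cat >> plan.py <<'E'
def meas(f,A,box,nm='side'):
    """grey-key line in zoom: threshold low-saturation light pixels in box(u0,v0,u1,v1), ray to z .054, fit line"""
    c=dict(np.load('pics/'+f+'.npz')); hsv=cv2.cvtColor(c['color'],cv2.COLOR_RGB2HSV)
    u0,v0,u1,v1=box; m=np.zeros(hsv.shape[:2],bool); s=hsv[v0:v1,u0:u1]; m[v0:v1,u0:u1]=(s[...,1]<70)&(s[...,2]>100)
    n,l,st,_=cv2.connectedComponentsWithStats(m.astype(np.uint8)); k=1+np.argmax(st[1:,4])
    v,u=np.nonzero(l==k); P=np.array([w2b(ray(c,a,b,.055)) for a,b in zip(u,v)]); Ab=w2b(A); D=P-Ab; r=np.hypot(*D.T)
    D=D[(r>.015)]; x,y,cx,cy=cv2.fitLine(D.astype(np.float32),cv2.DIST_HUBER,0,.001,.001)[:,0]; 
    if cx*x+cy*y<0: x,y=-x,-y
    th=-np.arctan2(y,x)%(2*np.pi); 
    print(nm,'n',len(D),'line turn %.3f'%th,'mean-dir turn %.3f'%(-np.arctan2(D[:,1].mean(),D[:,0].mean())%(2*np.pi)),'rmax %.3f'%np.hypot(*D.T).max(),'offset mm',1e3*(cx*y-cy*x))
E
python3 - <<'E'
from plan import *
meas('side1.png',L,(295,255,352,277)); meas('side1.png',Rr,(292,190,338,207))
meas('top1.png',L,(280,210,296,262),'top'); meas('top1.png',Rr,(372,188,398,236),'top')
meas('side6.png',L,(344,255,396,277))
E
```

```text
side n 171 line turn 0.372 mean-dir turn 0.324 rmax 0.092 offset mm -2.528455
side n 109 line turn 0.580 mean-dir turn 0.544 rmax 0.093 offset mm -1.907805
top n 113 line turn 0.369 mean-dir turn 0.359 rmax 0.092 offset mm -0.5076155
top n 122 line turn 0.574 mean-dir turn 0.565 rmax 0.093 offset mm -0.47843343
side n 197 line turn 2.803 mean-dir turn 2.807 rmax 0.093 offset mm 2.023928
```

Emit:
move_arm(moves=[0,0,0,0.002,-0.001,0,0,0,0,0,0.004,-0.002,0,0,0,0,0,0.006,-0.003,0,0,0,0,0,0.008,-0.004,0,0,0,0,0,0.01,-0.005,0,0,0,0,0,0.012,-0.006,0,0,0,0,0,0.014,-0.007,0,0,0,0,0,0.016,-0.007,0,0])

```text
clock: 8.45
tcp_pos: [0.4774, 0.0821, 0.0393]
tool_rot: [-180.0, 0.0, 103.9]
force: [1.1, -2.1, -0.3]
finger_gap: -0.002
```

Run:
```python
from plan import *
o=observe();print(o['force'],o['tcp_pos'],w2b(o['tcp_pos']))
snap('side','side7.png')
meas('side7.png',L,(344,258,400,300))
c=dict(np.load('pics/side7.png.npz'))['color']; cv2.imwrite('pics/side7z.png',cv2.resize(c[170:350,240:450],None,fx=3,fy=3,interpolation=cv2.INTER_CUBIC)[...,::-1])
```

```text
[ 1.11260011 -2.09368019 -0.34149679] [0.47738961 0.08213774 0.03929221] [-0.06027067  0.12229484]
side n 257 line turn 2.878 mean-dir turn 3.158 rmax 0.093 offset mm 12.577813
```

View pics/side7z.png

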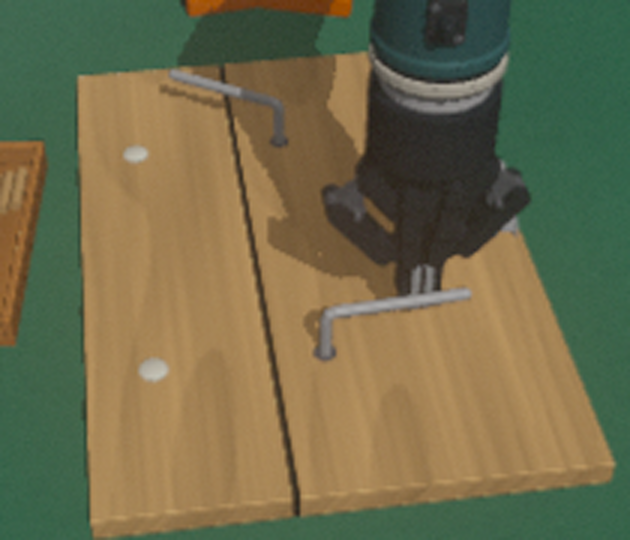

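```bash
cat >> plan.py <<'E'
def edge(f,A,u0,u1,v0,v1):
    c=dict(np.load('pics/'+f+'.npz')); hsv=cv2.cvtColor(c['color'],cv2.COLOR_RGB2HSV)
    pts=[]
    for u in range(u0,u1):
        col=hsv[v0:v1,u]; k=np.nonzero((col[:,1]<70)&(col[:,2]>100))[0]
        if len(k): pts.append(w2b(ray(c,u,v0+k[-1],.052)))
    D=np.array(pts)-w2b(A); x,y,cx,cy=cv2.fitLine(D.astype(np.float32),cv2.DIST_HUBER,0,.001,.001)[:,0]
    if cx*x+cy*y<0: x,y=-x,-y
    print(f,'edge turn %.3f'%(-np.arctan2(y,x)%(2*np.pi)),len(D))
E
python3 - <<'E'
from plan import *
edge('side1.png',L,303,345,255,280)
edge('side6.png',L,354,390,255,280)
edge('side7.png',L,354,395,260,285)
E
```

```text
side1.png edge turn 0.374 42
side6.png edge turn 2.826 36
side7.png edge turn 3.083 41
```

Emit:
move_arm(moves=[0,0,0,0.0005,0,0,0,0,0,0,0.001,0,0,0,0,0,0,0.0015,0,0,0,0,0,0,0.002,0,0,0,0,0,0,0.0025,0,0,0,0,0,0,0.003,0,0,0,0,0,0,0.003,0,0,0,0,0,0,0.003,0,0,0])

```text
clock: 9.3
tcp_pos: [0.4769, 0.0851, 0.0393]
tool_rot: [-180.0, -0.0, 103.9]
force: [-0.5, -2.1, 0.1]
finger_gap: 0.0
```

Run:
```python
from plan import *
o=observe();print(o['force'],o['tcp_pos'],w2b(o['tcp_pos']))
snap('side','side8.png')
edge('side8.png',L,354,395,260,285)
c=dict(np.load('pics/side8.png.npz'))['color']; cv2.imwrite('pics/side8z.png',cv2.resize(c[170:350,240:450],None,fx=3,fy=3,interpolation=cv2.INTER_CUBIC)[...,::-1])
```

```text
[-0.53755138 -2.08137301  0.13351807] [0.47693281 0.0850935  0.03929468] [-0.05999598  0.12527305]
side8.png edge turn 3.135 41
```

View pics/side8z.png

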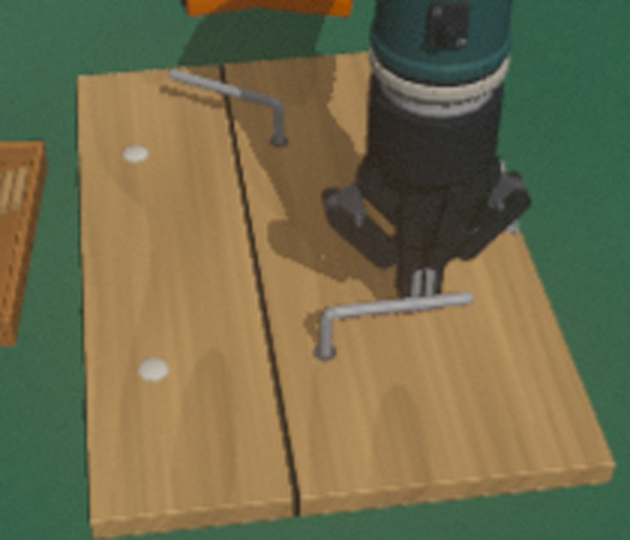

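Emit:
move_arm(moves=[0,0,0,-0.004,0,0,0,0,0,0,-0.01,0,0,0,0,0,0,-0.016,0,0,0,0,0,0,-0.02,0,0,0,0,0,0,-0.02,0,-0.02,0,0,0,0,-0.02,0,-0.05,0,0,0,0,-0.02,0,-0.08,0,0,0,0,-0.02,0,-0.1,0])

```text
clock: 10.15
tcp_pos: [0.4826, 0.0657, 0.1412]
tool_rot: [179.9, 0.0, 103.9]
force: [0.2, 0.4, -0.3]
finger_gap: 0.004
```

Run:
```python
from plan import *
snap('side','side9.png')
edge('side9.png',L,354,395,260,285)
S=fc(Rr,.58,.06,.035); print(S,w2b(S))
rows(lin((*S,.139,104.05),7))
```

```text
side9.png edge turn 3.127 41
[ 0.65315137 -0.08611501] [ 0.0693686  -0.08360524]
[0.4, 0.1, -0.0, -0.0269, 0.0182, 0.0008, 0.0, 0.4, 0.1, -0.0, -0.0538, 0.0364, 0.0016, 0.0, 0.4, 0.1, -0.1, -0.0807, 0.0546, 0.0024, 0.0, 0.4, 0.1, -0.1, -0.1076, 0.0728, 0.0032, 0.0, 0.4, 0.1, -0.1, -0.1345, 0.091, 0.004, 0.0, 0.4, 0.1, -0.1, -0.1614, 0.1092, 0.0048, 0.0, 0.4, 0.1, -0.1, -0.1883, 0.1274, 0.0056, 0.0, 0.4, 0.1, -0.1, -0.1883, 0.1274, 0.0056, 0.0]
now [0.4842 0.066  0.1436] [1.7965e+02 7.0000e-02 1.0392e+02] F [0.64 0.14 1.07] gap 0.0028021881767825696 clk 10.2
```

Emit:
move_arm(moves=[0,0,0,-0.027,0.018,0,0,0,0,0,-0.054,0.036,0,0,0,0,0,-0.081,0.055,0,0,0,0,0,-0.108,0.073,0,0,0,0,0,-0.135,0.091,0,0,0,0,0,-0.161,0.109,0,0,0,0,0,-0.188,0.127,0,0,0,0,0,-0.188,0.127,0,0])

```text
clock: 11.0
tcp_pos: [0.6526, -0.0913, 0.1383]
tool_rot: [180.0, 0.1, 103.6]
force: [-0.3, -0.6, -0.3]
finger_gap: -0.003
```

Run:
```python
from plan import *
snap('side','side10.png'); snap('top','top10.png')
edge('side10.png',L,354,395,260,285)
S=fc(Rr,.58,.06,.035)
rows(lin((*S,.039,104.05),6))
c=dict(np.load('pics/side10.png.npz'))['color']; cv2.imwrite('pics/side10z.png',cv2.resize(c[150:330,240:450],None,fx=3,fy=3,interpolation=cv2.INTER_CUBIC)[...,::-1])
```

```text
side10.png edge turn 3.129 41
[-0.1, -0.1, -0.0, -0.0, 0.0005, 0.0166, 0.0, -0.1, -0.1, -0.1, -0.0001, 0.0011, 0.0331, 0.0, -0.1, -0.1, -0.1, -0.0001, 0.0016, 0.0497, 0.0, -0.1, -0.1, -0.1, -0.0001, 0.0022, 0.0663, 0.0, -0.1, -0.1, -0.2, -0.0001, 0.0027, 0.0828, 0.0, -0.1, -0.1, -0.2, -0.0002, 0.0032, 0.0994, 0.0, -0.1, -0.1, -0.2, -0.0002, 0.0032, 0.0994, 0.0, -0.1, -0.1, -0.2, -0.0002, 0.0032, 0.0994, 0.0]
now [ 0.6501 -0.0868  0.1384] [-1.7994e+02 -5.0000e-02  1.0384e+02] F [-0.43  1.22 -0.24] gap -0.002598821126005993 clk 11.1
```

View pics/side10z.png

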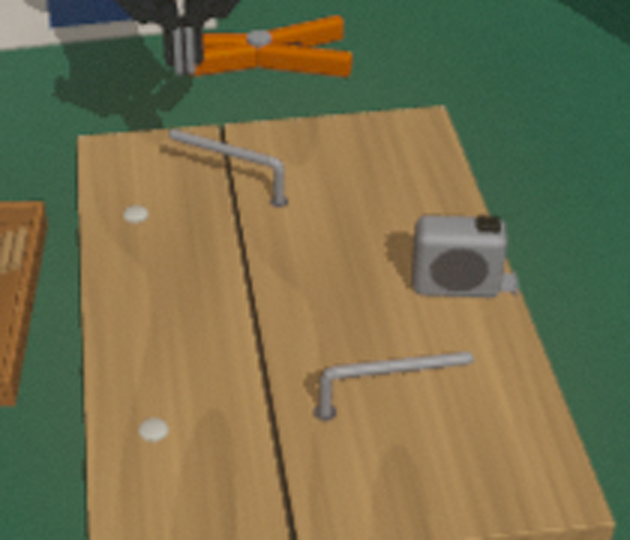

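View pics/top10.png

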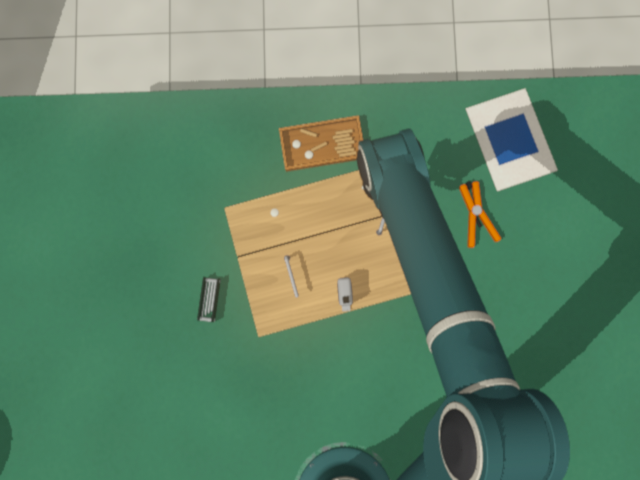

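Run:
```python
from plan import *
meas('top10.png',L,(282,252,302,299),'top')
meas('side10.png',L,(352,262,400,278),'side')
S=fc(Rr,.58,.06,.035)
rel(S,[fc(Rr,.58,.06,o) for o in (.030,.025,.020,.015)]+[fc(Rr,t) for t in (.65,.72,.79,.86)])
for a in (.86,1.42,1.98):
    rel(fc(Rr,a),[fc(Rr,a+.07*k) for k in range(1,9)])
rel(fc(Rr,2.54),[fc(Rr,2.54+.065*k) for k in range(1,9)])
```

```text
top n 124 line turn 3.136 mean-dir turn 3.141 rmax 0.093 offset mm 0.28433588
side n 176 line turn 3.125 mean-dir turn 3.174 rmax 0.093 offset mm 2.6236908
[0, 0, 0, -0.0042, -0.0027, 0, 0, 0, 0, 0, -0.0084, -0.0055, 0, 0, 0, 0, 0, -0.0125, -0.0082, 0, 0, 0, 0, 0, -0.0167, -0.011, 0, 0, 0, 0, 0, -0.0208, -0.0125, 0, 0, 0, 0, 0, -0.0247, -0.0144, 0, 0, 0, 0, 0, -0.0285, -0.0165, 0, 0, 0, 0, 0, -0.0321, -0.0189, 0, 0]
[0, 0, 0, -0.0034, -0.0026, 0, 0, 0, 0, 0, -0.0067, -0.0055, 0, 0, 0, 0, 0, -0.0097, -0.0085, 0, 0, 0, 0, 0, -0.0126, -0.0118, 0, 0, 0, 0, 0, -0.0152, -0.0153, 0, 0, 0, 0, 0, -0.0175, -0.0189, 0, 0, 0, 0, 0, -0.0196, -0.0227, 0, 0, 0, 0, 0, -0.0214, -0.0267, 0, 0]
[0, 0, 0, -0.0015, -0.004, 0, 0, 0, 0, 0, -0.0028, -0.0082, 0, 0, 0, 0, 0, -0.0037, -0.0124, 0, 0, 0, 0, 0, -0.0044, -0.0167, 0, 0, 0, 0, 0, -0.0047, -0.021, 0, 0, 0, 0, 0, -0.0048, -0.0253, 0, 0, 0, 0, 0, -0.0045, -0.0297, 0, 0, 0, 0, 0, -0.004, -0.034, 0, 0]
[0, 0, 0, 0.0009, -0.0042, 0, 0, 0, 0, 0, 0.002, -0.0084, 0, 0, 0, 0, 0, 0.0034, -0.0125, 0, 0, 0, 0, 0, 0.0052, -0.0165, 0, 0, 0, 0, 0, 0.0072, -0.0203, 0, 0, 0, 0, 0, 0.0094, -0.024, 0, 0, 0, 0, 0, 0.0119, -0.0275, 0, 0, 0, 0, 0, 0.0147, -0.0309, 0, 0]
[0, 0, 0, 0.0028, -0.0029, 0, 0, 0, 0, 0, 0.0057, -0.0057, 0, 0, 0, 0, 0, 0.0088, -0.0082, 0, 0, 0, 0, 0, 0.0121, -0.0105, 0, 0, 0, 0, 0, 0.0155, -0.0126, 0, 0, 0, 0, 0, 0.0191, -0.0145, 0, 0, 0, 0, 0, 0.0227, -0.0162, 0, 0, 0, 0, 0, 0.0265, -0.0176, 0, 0]
```

Emit:
move_arm(moves=[0,0,0,0,0.0005,0.017,0,0,0,0,0,0.001,0.033,0,0,0,0,0,0.0015,0.05,0,0,0,0,0,0.002,0.066,0,0,0,0,0,0.002,0.083,0,0,0,0,0,0.002,0.095,0,0,0,0,0,0.002,0.099,0,0,0,0,0,0.002,0.099,0])

```text
clock: 11.9
tcp_pos: [0.652, -0.0856, 0.0395]
tool_rot: [-179.9, -0.0, 103.9]
force: [0.3, 0.6, 0.4]
finger_gap: 0.002
```

Run:
```python
from plan import *
o=observe(); S=fc(Rr,.58,.06,.035); print(S,o['tcp_pos'],o['force'])
snap('side','side11.png')
c=dict(np.load('pics/side11.png.npz'))['color']; cv2.imwrite('pics/side11z.png',cv2.resize(c[150:330,240:450],None,fx=3,fy=3,interpolation=cv2.INTER_CUBIC)[...,::-1])
```

```text
[ 0.65315137 -0.08611501] [ 0.65203286 -0.08561921  0.03953532] [0.25322435 0.55753803 0.41615173]
```

View pics/side11z.png

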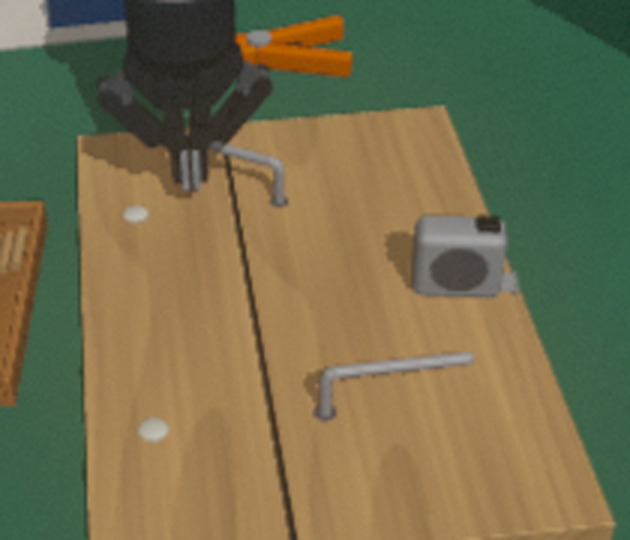

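Emit:
move_arm(moves=[0,0,0,-0.004,-0.0025,0,0,0,0,0,-0.0085,-0.005,0,0,0,0,0,-0.0125,-0.008,0,0,0,0,0,-0.0165,-0.0105,0,0,0,0,0,-0.021,-0.012,0,0,0,0,0,-0.0245,-0.014,0,0,0,0,0,-0.0285,-0.016,0,0,0,0,0,-0.032,-0.0185,0,0])

```text
clock: 12.75
tcp_pos: [0.6421, -0.1212, 0.0403]
tool_rot: [180.0, -0.0, 103.9]
force: [0.7, 2.9, 0.4]
finger_gap: -0.002
```

Emit:
move_arm(moves=[0,0,0,-0.0035,-0.0025,0,0,0,0,0,-0.0065,-0.0055,0,0,0,0,0,-0.0095,-0.0085,0,0,0,0,0,-0.0125,-0.012,0,0,0,0,0,-0.015,-0.0155,0,0,0,0,0,-0.0175,-0.019,0,0,0,0,0,-0.0195,-0.0225,0,0,0,0,0,-0.0215,-0.0265,0,0])

```text
clock: 13.55
tcp_pos: [0.6215, -0.1488, 0.0404]
tool_rot: [180.0, 0.0, 103.9]
force: [1.8, 2.7, 0.2]
finger_gap: 0.002
```

Run:
```python
from plan import *
o=observe(); print(fc(Rr,1.42),o['tcp_pos'],o['force'])
snap('side','side12.png')
c=dict(np.load('pics/side12.png.npz'))['color']; cv2.imwrite('pics/side12z.png',cv2.resize(c[150:330,240:450],None,fx=3,fy=3,interpolation=cv2.INTER_CUBIC)[...,::-1])
```

```text
[ 0.62197202 -0.14903101] [ 0.62147085 -0.14883814  0.04043387] [1.78768488 2.6551974  0.18218312]
```

View pics/side12z.png

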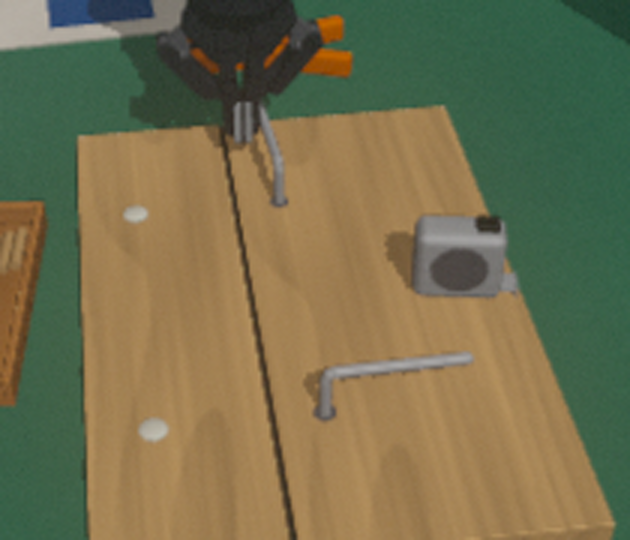

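Emit:
move_arm(moves=[0,0,0,-0.0015,-0.004,0,0,0,0,0,-0.003,-0.008,0,0,0,0,0,-0.0035,-0.0125,0,0,0,0,0,-0.0045,-0.0165,0,0,0,0,0,-0.0045,-0.021,0,0,0,0,0,-0.005,-0.0255,0,0,0,0,0,-0.0045,-0.0295,0,0,0,0,0,-0.004,-0.034,0,0])

```text
clock: 14.4
tcp_pos: [0.5893, -0.1608, 0.0404]
tool_rot: [180.0, 0.0, 103.9]
force: [2.5, 1.2, -0.9]
finger_gap: -0.004
```

Emit:
move_arm(moves=[0,0,0,0.001,-0.004,0,0,0,0,0,0.002,-0.0085,0,0,0,0,0,0.0035,-0.0125,0,0,0,0,0,0.005,-0.0165,0,0,0,0,0,0.007,-0.0205,0,0,0,0,0,0.0095,-0.024,0,0,0,0,0,0.012,-0.0275,0,0,0,0,0,0.0145,-0.031,0,0])

```text
clock: 15.2
tcp_pos: [0.5556, -0.1539, 0.0404]
tool_rot: [-180.0, 0.0, 103.9]
force: [2.4, -0.0, -0.1]
finger_gap: -0.002
```

Run:
```python
from plan import *
o=observe(); print(fc(Rr,2.54),o['tcp_pos'],w2b(o['tcp_pos']),o['force'])
snap('side','side13.png')
c=dict(np.load('pics/side13.png.npz'))['color']; cv2.imwrite('pics/side13z.png',cv2.resize(c[150:330,240:450],None,fx=3,fy=3,interpolation=cv2.INTER_CUBIC)[...,::-1])
```

```text
[ 0.55648377 -0.15435253] [ 0.55559264 -0.15390967  0.04036688] [-0.04173367 -0.12567788] [ 2.38557036 -0.0024228  -0.11807687]
```

View pics/side13z.png

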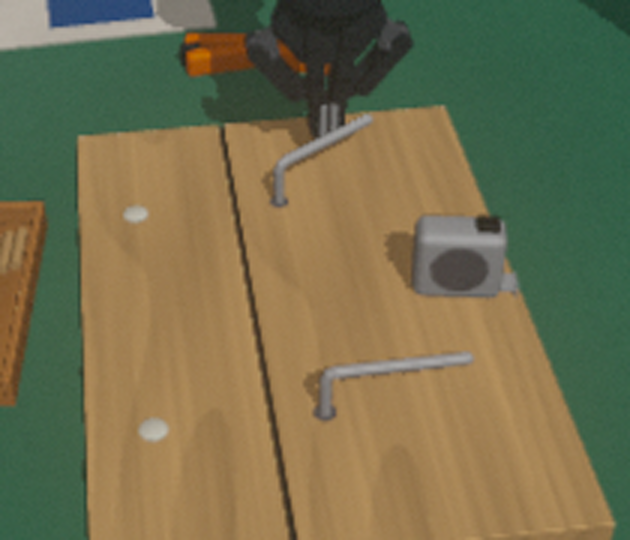

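Emit:
move_arm(moves=[0,0,0,0.003,-0.003,0,0,0,0,0,0.0055,-0.0055,0,0,0,0,0,0.009,-0.008,0,0,0,0,0,0.012,-0.0105,0,0,0,0,0,0.0155,-0.0125,0,0,0,0,0,0.019,-0.0145,0,0,0,0,0,0.023,-0.016,0,0,0,0,0,0.0265,-0.0175,0,0])

```text
clock: 16.05
tcp_pos: [0.5322, -0.1322, 0.0403]
tool_rot: [-180.0, 0.0, 103.9]
force: [1.9, -1.4, -0.3]
finger_gap: 0.0
```

Run:
```python
from plan import *
o=observe(); print(o['tcp_pos'],w2b(o['tcp_pos']),o['force'])
snap('side','side14.png')
c=dict(np.load('pics/side14.png.npz'))['color']; cv2.imwrite('pics/side14z.png',cv2.resize(c[150:330,240:450],None,fx=3,fy=3,interpolation=cv2.INTER_CUBIC)[...,::-1])
edge('side14.png',Rr,338,374,185,212)
```

```text
[ 0.53222779 -0.13219724  0.04032709] [-0.05912612 -0.09894123] [ 1.877771   -1.35813111 -0.2647182 ]
side14.png edge turn 3.064 35
```

View pics/side14z.png

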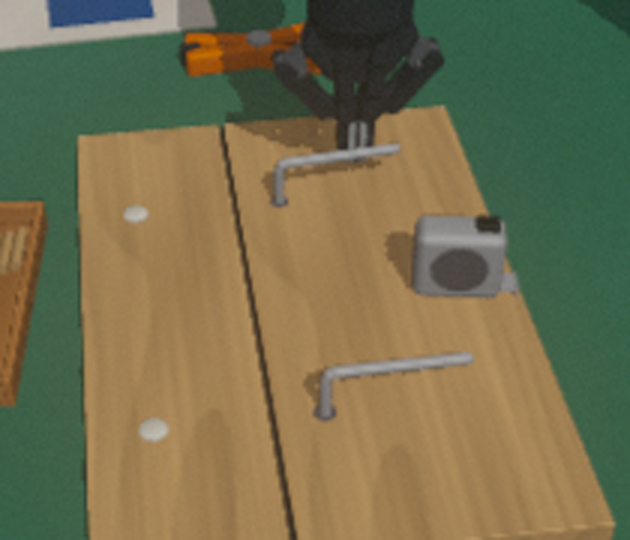

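Emit:
move_arm(moves=[0,0,0,0.0005,0,0,0,0,0,0,0.0012,0,0,0,0,0,0,0.002,0,0,0,0,0,0,0.0028,0,0,0,0,0,0,0.0035,0,0,0,0,0,0,0.004,0,0,0,0,0,0,0.0044,0,0,0,0,0,0,0.0044,0,0,0])

```text
clock: 16.9
tcp_pos: [0.5312, -0.1282, 0.0403]
tool_rot: [-180.0, -0.0, 103.9]
force: [-1.2, -2.3, 0.1]
finger_gap: 0.002
```

Run:
```python
from plan import *
o=observe(); print(o['tcp_pos'],w2b(o['tcp_pos']),o['force'])
snap('side','side15.png')
edge('side15.png',Rr,338,374,185,212)
```

```text
[ 0.53123981 -0.12821846  0.04026553] [-0.05911826 -0.09484163] [-1.22507046 -2.32274122  0.06090959]
side15.png edge turn 3.128 36
```

Matches the left key's reading. Back off sideways, rise, and look from above with the arm moved clear.

Emit:
move_arm(moves=[0,0,0,-0.004,0,0,0,0,0,0,-0.01,0,0,0,0,0,0,-0.016,0,0,0,0,0,0,-0.022,0,0,0,0,0,0,-0.022,0,-0.02,0,0,0,0,-0.022,0,-0.05,0,0,0,0,-0.022,0,-0.08,0,0,0,0,-0.022,0,-0.1,0])

```text
clock: 17.75
tcp_pos: [0.5377, -0.1499, 0.1424]
tool_rot: [179.9, 0.0, 103.9]
force: [-0.6, -0.3, -0.2]
finger_gap: 0.001
```

Emit:
move_arm(moves=[0,0,3.0,-0.035,0,-0.01,0,0,0,6.0,-0.07,0,-0.02,0,0,0,9.0,-0.105,0,-0.03,0,0,0,12,-0.14,0,-0.04,0,0,0,15,-0.175,0,-0.05,0,0,0,18,-0.21,0,-0.06,0,0,0,21,-0.245,0,-0.06,0,0,0,24,-0.28,0,-0.06,0])

```text
clock: 18.55
tcp_pos: [0.6043, -0.4233, 0.2008]
tool_rot: [180.0, 0.0, 79.8]
force: [1.0, 0.6, -0.2]
finger_gap: -0.0
```

Run:
```python
from plan import *
snap('top','top16.png');snap('side','side16.png')
edge('side16.png',Rr,338,374,185,212);edge('side16.png',L,354,395,260,285)
meas('top16.png',L,(282,252,302,299),'top')
meas('top16.png',Rr,(372,226,398,274),'top')
o=observe();print(o['clock'],o['force'],o['tcp_pos'])
```

```text
side16.png edge turn 3.120 36
side16.png edge turn 3.129 41
top n 121 line turn 3.133 mean-dir turn 3.142 rmax 0.093 offset mm 0.45290682
top n 128 line turn 3.128 mean-dir turn 3.142 rmax 0.093 offset mm 0.79281545
18.65 [ 0.00858207 -0.36563243 -0.10633646] [ 0.60264352 -0.42811752  0.19929962]
```

View pics/top16.png

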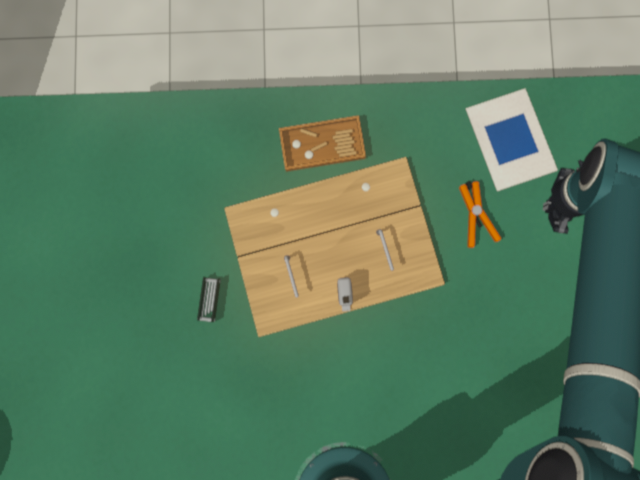

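View pics/side16.png

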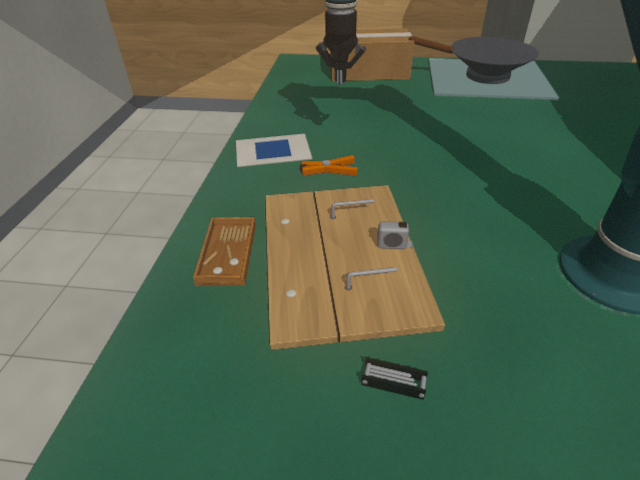

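Run:
```python
from h import *
print(close_job()); print(observe()['clock'])
```

```text
the job is handed in; nothing more can be done
None
the job is handed in; nothing more can be done
```

Both keys now point straight away from the seam, towards the robot's side, and the job is handed in. I turned each one clockwise with the tip of the shut fingers, left key first, then backed the finger off sideways before lifting it clear.

- **Key angles:** the last pictures, with the arm clear, gave these turns against a target of 3.14. All are within about 1.3° of locked, and every reading falls slightly short rather than past it.

| Key | Top view (rad) | Side view (rad) |
|---|---|---|
| Left | 3.133 | 3.129 |
| Right | 3.128 | 3.120 |

- **Forces and time:** contact forces read about 1–3 N at the end of each push. The clock stood at 18.65 s at the last reading, just before hand-in.
- **Keys still seated:** both look fully down in their cams, judged by eye; I did not measure their height.
- **Other items:** the tape, clamp and folding key set look unmoved in the final pictures.

An early automatic reading of the left key (2.88) was wrong because it picked up the finger and the key's upright arm. I measured from the long arm's lower edge instead, and no other check failed.

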